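# Scoop walnuts into the weighing bowl

### The arm

A 7-joint arm with a two-finger parallel gripper is mounted at the origin on the work surface. World frame = base frame: x ahead of the robot, y to its left, z up, the work surface at z = 0. Lengths are in m, angles in rad, forces in N, time in s.
With the tool pointing down it reaches from about 0.35 to 0.9 m from the base axis. Payload 7.2 kg.
Tool frame: the origin (TCP) lies between the finger pads; the fingertips stand 25 mm ahead of it and the grasp point (between the pads) lies 6 mm ahead of it; y points along the fingers, z is the direction in which the jaws open and shut, and the axes are right-handed (so a half turn about y gives the same grasp; the last joint's range is limited). The gripper opens to 85 mm and grips with 20 to 120 N. Pads are 22 mm wide; open, the fingers measure 114 mm over their backs; the gripper's body (76 mm by 85 mm) begins 54 mm behind the grasp point. The pads swing forward as they close: fully open they stand 13 mm farther back than shut.
Start: joints at [-1.395, 0.411, -0.013, 1.596, 0.006, 1.134, -0.082], TCP at [0.151, 0.607, 0.256] pointing down, gripper open.
Joint ranges: [-2.95, 2.95], [-0.29, 1.99], [-1.47, 1.44], [0.14, 2.54], [-1.03, 4.17], [0.13, 1.85], [-2.86, 2.86]. Speed limits (rad/s): [2.39, 2.39, 3.01, 3.01, 3.14, 3.14, 3.14].

### API

Orientations are given as [roll, pitch, yaw] about the fixed x, y, z axes, in that order (R = Rz(yaw) Ry(pitch) Rx(roll)).
In Python, from station import reach, movel, movej, open_jaws, close_gripper, dwell, ik, get_state, read_camera, camera_info, Unreachable, hand_in gives the robot as it stands. Calls block until the motion is done:
- reach(position, orientation): joint-space move of the TCP to a pose.
- movel(position, orientation=None, v=0.15, force_limit=None): straight line of the TCP; orientation=None keeps the orientation; v is the mean speed in m/s. With force_limit (N) it stops when the force on the tool has changed by that much, and returns True; else False.
- movej(angles): joint-space move.
- open_jaws() and close_gripper(): open the fingers fully, or close them until they stop; the grip force is fixed at half the most.
- dwell(seconds).
- ik(position, orientation): joint angles nearest the present ones, or None.
- get_state(): the state.
- read_camera(name): name is "side" or "top" or "wrist"; returns (picture, depth): 480x640x3 uint8, red, green, blue; 480x640 float32, m along the optical axis (not along the pixel's ray), 0 where there is no reading.
- camera_info(name): a dict with "camera_matrix" (3x3 intrinsics, pixels), "dist" ([k1, k2, p1, p2, k3] as OpenCV has them; the pictures are not rectified), "extrinsics" (4x4, takes a point from camera to world coordinates). Camera axes: x right, y down, z forward; pixel columns grow to the right and rows downward; lengths in m; the calibration is good to about 2 mm. A picture is of the moment at which its call begins: read the wrist's pose just before it. camera_info takes no time and is no camera call; for the wrist camera it gives the pose at the moment of the call.
A pose or a line that the arm cannot do raises Unreachable and nothing moves.
- hand_in(): hands the job in, once; it reports no verdict.
The state is a dict: "t": time; "q": joint angles; "joint_vel": joint speeds; "effort": joint torques, N m; "position": TCP position; "eef_rot": TCP orientation; "force": force on the tool from outside, world axes, zero at the start; "ft_torque": the same for the moment, N m; "opening": opening from 0.0 (shut) to 1.0 (fully open).
Only numpy, scipy, OpenCV 4.12 (cv2) and the standard library are available. Lean on these libraries where they do the work, as an engineer would, in place of code of your own. Each camera call takes 0.05 s, during which the arm holds its last target. There are 200 camera calls.

### The job

A customer wants walnuts: take the steel scoop, scoop walnuts out of the open bin and tip them into the steel bowl on the scale until at least four are in it, then lay the scoop back flat in its aluminium tray, open side up. Touch the nuts only with the scoop, never with the gripper's fingers; leave no nut lying anywhere but in the bowl or the bin, keep the bowl standing on the scale, and leave everything else on the counter where it is.

Things in the scene. Friction and masses are not known exactly. Their poses are not given: they have to be found in the camera images.
- scoop: steel hand scoop, flat-bottomed, black handle, 140 g. Origin: centre of the pan's underside; x points out of its open mouth, y left, z up. Pan 110 long (x -55 to 55), 76 wide outside at the back and 88 at the mouth, sheet 2.5 thick, 1.5 at the lip; back wall 45 high; side walls 45 high from the back to x = 0, falling to 10 at the mouth. Starts flat in its tray, mouth away from the robot
- scoop_grip (a point): point on the axis of the scoop's handle, at x = -119, z = 81 in the scoop's frame. The handle is a flat-sided straight bar, 22 wide (along y) and 18 thick, rising backwards at 38 degrees from its root at x = -56, z = 32; its black grip runs from 19 to 117 along the slope, this point is at 80. Grip it firmly (60 N or more) across y
- scoop_tip (a point): middle of the flat floor lip at the scoop's mouth (x = 55, z = 0 in the scoop's frame)
- scoop_tray: aluminium tray fixed to the counter, 166 x 132 outside with a rim 3 thick and 10 high, floor 3 thick: the scoop's pan (not its handle) lies in it. Origin: centre of its underside; x is its long side and points away from the robot, along the scoop's starting direction within about 8 degrees
- walnut_bin: open bulk bin of walnuts, wooden with a steel liner, fixed to the counter. Origin: centre of its underside; x points away from the robot to its high far wall, y left, z up. Wooden walls: near one low, 42 high (outer face x = -104); sides 72 high (outer |y| = 95); far one 90 high (outer x = 110)
- bin_floor (a point): centre of the bin's flat floor among the nuts (x = 28, z = 10 in the bin's frame). Flat floor at z = 10: x -39 to 99, |y| < 52. Near ramp: from the floor at x = -39 up to z = 42 at x = -96 (28 degrees). Sides slope from |y| = 52 at the floor up to z = 56 at |y| = 86 (53 degrees). Far liner face vertical at x = 99
- walnut1: walnut in its shell, 36 long and 31 across, 13 g; origin at its centre, x along its length; starts in the bin; rolls and slides easily on the steel
- walnut2: walnut in its shell, 36 long and 31 across, 13 g; origin at its centre, x along its length; starts in the bin; rolls and slides easily on the steel
- walnut3: walnut in its shell, 36 long and 31 across, 13 g; origin at its centre, x along its length; starts in the bin; rolls and slides easily on the steel
- walnut4: walnut in its shell, 36 long and 31 across, 13 g; origin at its centre, x along its length; starts in the bin; rolls and slides easily on the steel
- walnut5: walnut in its shell, 36 long and 31 across, 13 g; origin at its centre, x along its length; starts in the bin; rolls and slides easily on the steel
- walnut6: walnut in its shell, 36 long and 31 across, 13 g; origin at its centre, x along its length; starts in the bin; rolls and slides easily on the steel
- walnut7: walnut in its shell, 36 long and 31 across, 13 g; origin at its centre, x along its length; starts in the bin; rolls and slides easily on the steel
- walnut8: walnut in its shell, 36 long and 31 across, 13 g; origin at its centre, x along its length; starts in the bin; rolls and slides easily on the steel
- chocolate_bin: bystander: the same bin, filled with dark chocolates and closed with a clear cover (top of the cover z = 78, knob to 97); fixed to the counter. It can stand on either side of the walnut bin
- scale: white counter scale fixed to the counter, 250 x 200 and 53 high; origin: centre of its underside; x away from the robot, the display at its -x end. The steel platform (180 x 190, top z = 53) does not move noticeably under load
- scale_platform (a point): centre of the platform's top, where the bowl stands at the start within 12
- bowl: loose round steel bowl standing on the scale, rim radius 85, height 58, wall 3, 300 g; origin: centre of its underside
- bowl_mid (a point): point on the bowl's axis, 32 above its underside
- honey_jar: bystander: loose amber honey jar, radius 34, height 95; origin: centre of its underside
- oil_tin: bystander: loose green tin, radius 36, height 110; origin: centre of its underside
- biscuit_carton: bystander: loose cream and green biscuit carton 70 x 150 x 110 high; origin: centre of its underside
- pastry_brush: bystander: loose flat pastry brush lying on the counter between the robot and the bins, about 200 long and under 30 high

How it is judged:
On the way, in this order (a step that is already met when the one before it is completed fails the run):
1. the scoop is lifted clear of the bin with at least one walnut in its pan (height (world z) of scoop_tip above 0.1 m and distance between any of walnut1, walnut2, walnut3, walnut4, walnut5, walnut6, walnut7, walnut8 and scoop below 0.075 m), for 0.1 s.
2. at least four walnuts are in the bowl ((distance between each of walnut5, walnut6, walnut7, walnut8 and bowl_mid below 0.085 m or (distance between any of walnut1, walnut2, walnut3, walnut4 and bowl_mid below 0.085 m and (distance between each of walnut5, walnut6, walnut7 and bowl_mid below 0.085 m or distance between each of walnut5, walnut6, walnut8 and bowl_mid below 0.085 m or distance between each of walnut5, walnut7, walnut8 and bowl_mid below 0.085 m or distance between each of walnut6, walnut7, walnut8 and bowl_mid below 0.085 m)) or ((distance between each of walnut1, walnut2 and bowl_mid below 0.085 m or distance between each of walnut1, walnut3 and bowl_mid below 0.085 m or distance between each of walnut1, walnut4 and bowl_mid below 0.085 m or distance between each of walnut2, walnut3 and bowl_mid below 0.085 m or distance between each of walnut2, walnut4 and bowl_mid below 0.085 m or distance between each of walnut3, walnut4 and bowl_mid below 0.085 m) and (distance between each of walnut5, walnut6 and bowl_mid below 0.085 m or distance between each of walnut5, walnut7 and bowl_mid below 0.085 m or distance between each of walnut5, walnut8 and bowl_mid below 0.085 m or distance between each of walnut6, walnut7 and bowl_mid below 0.085 m or distance between each of walnut6, walnut8 and bowl_mid below 0.085 m or distance between each of walnut7, walnut8 and bowl_mid below 0.085 m)) or ((distance between each of walnut1, walnut2, walnut3 and bowl_mid below 0.085 m or distance between each of walnut1, walnut2, walnut4 and bowl_mid below 0.085 m or distance between each of walnut1, walnut3, walnut4 and bowl_mid below 0.085 m or distance between each of walnut2, walnut3, walnut4 and bowl_mid below 0.085 m) and distance between any of walnut5, walnut6, walnut7, walnut8 and bowl_mid below 0.085 m) or distance between each of walnut1, walnut2, walnut3, walnut4 and bowl_mid below 0.085 m)), for 0.2 s.
At the end, for the whole second after the job is handed in: At least four walnuts lie in the bowl and every other one is in the walnut bin; the bowl stands upright on the scale within 40 mm of the platform's centre; the scoop lies flat in its tray, open side up (its origin within 40 mm of the tray's centre, tilt under 0.1 rad, not up on the rim), at rest ((distance between each of walnut5, walnut6, walnut7, walnut8 and bowl_mid below 0.085 m or (distance between any of walnut1, walnut2, walnut3, walnut4 and bowl_mid below 0.085 m and (distance between each of walnut5, walnut6, walnut7 and bowl_mid below 0.085 m or distance between each of walnut5, walnut6, walnut8 and bowl_mid below 0.085 m or distance between each of walnut5, walnut7, walnut8 and bowl_mid below 0.085 m or distance between each of walnut6, walnut7, walnut8 and bowl_mid below 0.085 m)) or ((distance between each of walnut1, walnut2 and bowl_mid below 0.085 m or distance between each of walnut1, walnut3 and bowl_mid below 0.085 m or distance between each of walnut1, walnut4 and bowl_mid below 0.085 m or distance between each of walnut2, walnut3 and bowl_mid below 0.085 m or distance between each of walnut2, walnut4 and bowl_mid below 0.085 m or distance between each of walnut3, walnut4 and bowl_mid below 0.085 m) and (distance between each of walnut5, walnut6 and bowl_mid below 0.085 m or distance between each of walnut5, walnut7 and bowl_mid below 0.085 m or distance between each of walnut5, walnut8 and bowl_mid below 0.085 m or distance between each of walnut6, walnut7 and bowl_mid below 0.085 m or distance between each of walnut6, walnut8 and bowl_mid below 0.085 m or distance between each of walnut7, walnut8 and bowl_mid below 0.085 m)) or ((distance between each of walnut1, walnut2, walnut3 and bowl_mid below 0.085 m or distance between each of walnut1, walnut2, walnut4 and bowl_mid below 0.085 m or distance between each of walnut1, walnut3, walnut4 and bowl_mid below 0.085 m or distance between each of walnut2, walnut3, walnut4 and bowl_mid below 0.085 m) and distance between any of walnut5, walnut6, walnut7, walnut8 and bowl_mid below 0.085 m) or distance between each of walnut1, walnut2, walnut3, walnut4 and bowl_mid below 0.085 m) and (distance between walnut1 and bowl_mid below 0.085 m or (horizontal distance between walnut1 and walnut_bin below 0.105 m and height (world z) of walnut1 below 0.09 m)) and (distance between walnut2 and bowl_mid below 0.085 m or (horizontal distance between walnut2 and walnut_bin below 0.105 m and height (world z) of walnut2 below 0.09 m)) and (distance between walnut3 and bowl_mid below 0.085 m or (horizontal distance between walnut3 and walnut_bin below 0.105 m and height (world z) of walnut3 below 0.09 m)) and (distance between walnut4 and bowl_mid below 0.085 m or (horizontal distance between walnut4 and walnut_bin below 0.105 m and height (world z) of walnut4 below 0.09 m)) and (distance between walnut5 and bowl_mid below 0.085 m or (horizontal distance between walnut5 and walnut_bin below 0.105 m and height (world z) of walnut5 below 0.09 m)) and (distance between walnut6 and bowl_mid below 0.085 m or (horizontal distance between walnut6 and walnut_bin below 0.105 m and height (world z) of walnut6 below 0.09 m)) and (distance between walnut7 and bowl_mid below 0.085 m or (horizontal distance between walnut7 and walnut_bin below 0.105 m and height (world z) of walnut7 below 0.09 m)) and (distance between walnut8 and bowl_mid below 0.085 m or (horizontal distance between walnut8 and walnut_bin below 0.105 m and height (world z) of walnut8 below 0.09 m)) and horizontal distance between scoop and scoop_tray below 0.04 m and z of scoop in the frame of scoop_tray below 0.009 m and angle between each of scoop, bowl's own z axis and vertical below 0.1 rad and linear speed of each of scoop, bowl below 0.02 m/s and horizontal distance between bowl and scale_platform below 0.04 m); the robot touches nothing.
It fails at once if the gripper's fingers touch a walnut (contact force between the fingers and walnut1 above 0.3 N or contact force between the fingers and walnut2 above 0.3 N or contact force between the fingers and walnut3 above 0.3 N or contact force between the fingers and walnut4 above 0.3 N or contact force between the fingers and walnut5 above 0.3 N or contact force between the fingers and walnut6 above 0.3 N or contact force between the fingers and walnut7 above 0.3 N or contact force between the fingers and walnut8 above 0.3 N).
It fails at once if the honey jar, oil tin, carton or pastry brush is moved more than 30 mm (distance of any of honey_jar, oil_tin, biscuit_carton, pastry_brush from where it was at the start of the episode above 0.03 m).
It also fails if it takes over 72 s, if anything falls off the work surface, if the arm or the gripper's body presses on something with over 40 N, if the wrist force passes 120 N, or if a joint passes its speed limit or range.

## Working session

There is one attempt and no reset: what is moved stays moved. The work goes in short steps, each a Python script; the robot and the scene stay as the last script left them, time stands still between calls to the robot, and variables do not carry over. Pictures are saved under pics/ and viewed, about 8 in all and at most 12, crops included, and the job is handed in when it is done.

```bash
mkdir -p pics; ls
python3 - <<'E'
from station import *
import cv2,numpy as np
print(get_state())
for n in ("top","side"):
    im,d=read_camera(n); cv2.imwrite(f"pics/{n}0.png",im[:,:,::-1]); np.savez(f"{n}0.npz",im=im,d=d)
    c=camera_info(n); print(n,np.round(c["camera_matrix"],1).tolist(),c["dist"],np.round(c["extrinsics"],3).tolist(), (d>0).mean())
E
```

```text
pics
{'t': 0.0, 'q': array([-1.3952082 ,  0.41191945, -0.01269559,  1.59711192,  0.00562107,
        1.13429385, -0.0822104 ]), 'joint_vel': array([-0.00129354, -0.00086418,  0.00098368,  0.00071577,  0.00112312,
        0.00061882,  0.00058578]), 'effort': array([ 5.84955014e-04, -6.00619698e+01,  6.82885218e-01, -2.99434090e+01,
        1.39453408e-02,  1.03129016e-02,  3.21390939e-05]), 'position': array([0.15080036, 0.60603139, 0.25541317]), 'eef_rot': array([-1.57248695e+00, -1.46485772e-04, -2.43779551e-01]), 'force': array([ 0.66682956, -0.87719706, -0.88000365]), 'ft_torque': array([0.03801847, 0.04121973, 0.02462213]), 'opening': 1.003415775852515}
top [[562.8, 0.0, 319.1], [0.0, 562.8, 244.0], [0.0, 0.0, 1.0]] [0.01714877 0.         0.         0.         0.        ] [[-0.025, -0.993, 0.117, 0.418], [-1.0, 0.026, 0.009, -0.016], [-0.012, -0.117, -0.993, 1.371], [0.0, 0.0, 0.0, 1.0]] 0.9958984375
side [[456.6, 0.0, 326.8], [0.0, 456.6, 241.0], [0.0, 0.0, 1.0]] [-0.09165183  0.          0.          0.          0.        ] [[0.716, -0.396, 0.575, 0.031], [-0.698, -0.39, 0.601, -0.612], [-0.013, -0.831, -0.556, 0.623], [0.0, 0.0, 0.0, 1.0]] 0.9960514322916667
```

View pics/top0.png

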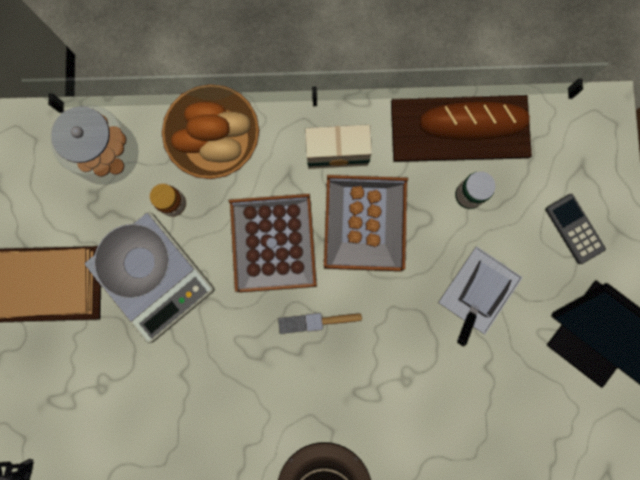

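View pics/side0.png

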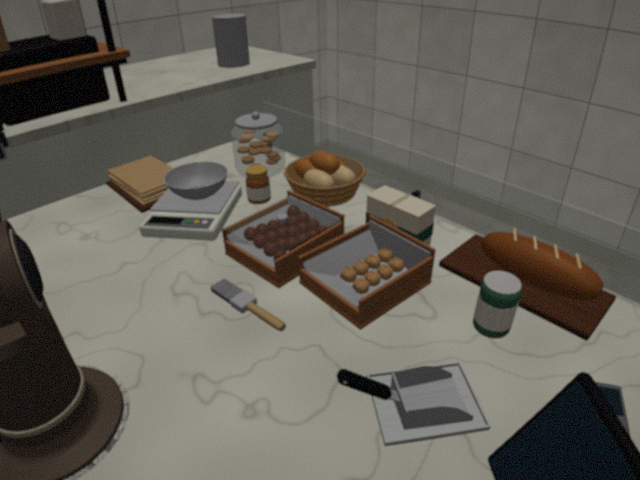

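Top view: the walnut bin is at (366,222), with 2×4 nuts at columns 357/375 and rows 192–240. The scoop and its tray are at (480,290) with the handle end at (465,343). The bowl is at (133,260) on a scale turned about 35°. The brush is at (320,321), and the tin at (475,190).

```bash
cat > h.py <<'E'
import numpy as np, cv2
from station import *
def world(name,d,E=None):
    c=camera_info(name); K=np.array(c["camera_matrix"]); E=np.array(c["extrinsics"]) if E is None else E
    v,u=np.mgrid[0:480,0:640]
    p=cv2.undistortPoints(np.stack([u,v],-1).reshape(-1,1,2).astype(float),K,np.array(c["dist"])).reshape(480,640,2)
    P=np.dstack([p,np.ones((480,640))])*d[...,None]
    return P@E[:3,:3].T+E[:3,3]
def box(m,x0,y0,x1,y1):
    o=np.zeros_like(m); o[y0:y1,x0:x1]=m[y0:y1,x0:x1]; return o
def rect(p):
    return cv2.minAreaRect((p[:,:2]*1000).astype(np.float32))
E
python3 - <<'E'
from h import *
D=np.load("top0.npz"); im,d=D["im"],D["d"]; W=world("top",d); z=W[...,2]
np.set_printoptions(precision=3,suppress=True)
print("table z",np.median(z[360:420,200:300]),z[360:420,200:300].std())
hsv=cv2.cvtColor(im,cv2.COLOR_RGB2HSV)
b=box(z>0.035,320,170,412,275)
wood=b&(hsv[...,1]>80)
pts=W[b]; print("bin rect",rect(pts), "zmax",np.percentile(pts[:,2],99))
nm=box((hsv[...,1]>110)&(hsv[...,0]<25)&(im[...,0]>90),338,184,395,255)
n,l,s,c=cv2.connectedComponentsWithStats(cv2.erode(nm.astype(np.uint8),np.ones((3,3))))
for i in range(1,n):
    if s[i,4]>15: print("nut",c[i],s[i,4],np.median(W[l==i],0),"zmax",W[l==i][:,2].max())
tb=box((z>0.005)&(z<0.02),430,240,530,340); print("tray",rect(W[tb]),tb.sum())
blk=box((im.max(2)<60)&(z>0.04),445,300,490,350); P=W[blk]; print("handle",len(P),P.min(0),P.max(0))
m=P.mean(0); print(m,np.linalg.svd(P-m)[2][0])
pw=box((z>0.03)&(z<0.06)&~blk,455,250,520,320); print("pan rim",rect(W[pw]),pw.sum(),W[pw].mean(0))
bw=box(z>0.095,85,210,180,310); print("bowl",cv2.minEnclosingCircle((W[bw][:,:2]*1000).astype(np.float32)),W[bw][:,2].max())
sc=box((z>0.04)&(z<0.062),80,205,225,350); print("scale",rect(W[sc]))
for nme,q in dict(br=(270,305,370,340,.008),jar=(148,180,190,218,.05),tin=(450,165,500,215,.06),cart=(300,120,375,170,.06),choc=(228,190,318,295,.035)).items():
    mm=box(z>q[4],*q[:4]); print(nme,rect(W[mm]),W[mm][:,2].max())
cv2.imwrite("pics/crop.png",cv2.resize(im[235:350,325:535,::-1] if 0 else np.hstack([im[170:280,320:420],im[240:350,430:530]])[...,::-1],None,fx=3.9,fy=3.9,interpolation=cv2.INTER_CUBIC))
E
```

```text
table z 0.00011920317541125325 0.07293054013645761
bin rect ((570.2493286132812, -110.59221649169922), (191.92335510253906, 316.3623046875), 86.5338363647461) zmax 0.09648621710993233
nut [356.939 192.061] 82 [ 0.698 -0.098  0.039] zmax 0.04629861330696694
nut [373.526 196.158] 76 [ 0.687 -0.138  0.038] zmax 0.04639545588674632
nut [355.842 207.513] 76 [ 0.66  -0.095  0.039] zmax 1.3711896838652042
nut [373.689 210.811] 74 [ 0.651 -0.137  0.038] zmax 0.044594963004881194
nut [354.909 222.247] 77 [ 0.625 -0.091  0.039] zmax 0.04460187382148173
nut [372.468 225.052] 77 [ 0.617 -0.132  0.039] zmax 0.04608863462420132
nut [354.2   236.512] 80 [ 0.59  -0.088  0.038] zmax 0.04617432940132593
nut [372.778 239.827] 81 [ 0.581 -0.132  0.039] zmax 0.04684250739148488
tray ((460.44537353515625, -386.81793212890625), (237.94541931152344, 238.78060913085938), 87.73368835449219) 1715
handle 295 [ 0.334 -0.36   0.047] [ 0.405 -0.305  0.115]
[ 0.369 -0.331  0.087] [-0.656  0.448  0.607]
pan rim ((434.9400634765625, -380.13238525390625), (87.0464096069336, 124.54650115966797), 56.16615676879883) 304 [ 0.433 -0.378  0.042]
bowl ((488.66156005859375, 244.0357666015625), 269.6139831542969) 1.3711896838652042
scale ((500.3575439453125, 415.98651123046875), (274.1539001464844, 325.4956970214844), 28.65140151977539)
br ((389.0422058105469, 3.071868896484375), (224.0223846435547, 58.703346252441406), 87.23696899414062) 1.3711896838652042
jar ((576.2797241210938, 175.5084228515625), (488.9287109375, 92.28064727783203), 61.03016662597656) 1.3711896838652042
tin ((572.62646484375, -203.98590087890625), (70.83794403076172, 485.7848815917969), 34.842491149902344) 1.3711896838652042
cart ((630.95703125, -60.143150329589844), (423.8041687011719, 150.37156677246094), 1.8641557693481445) 1.3711896838652042
choc ((549.3945922851562, 94.479248046875), (274.75140380859375, 207.19342041015625), 2.9365899562835693) 1.3711896838652042
```

View pics/crop.png

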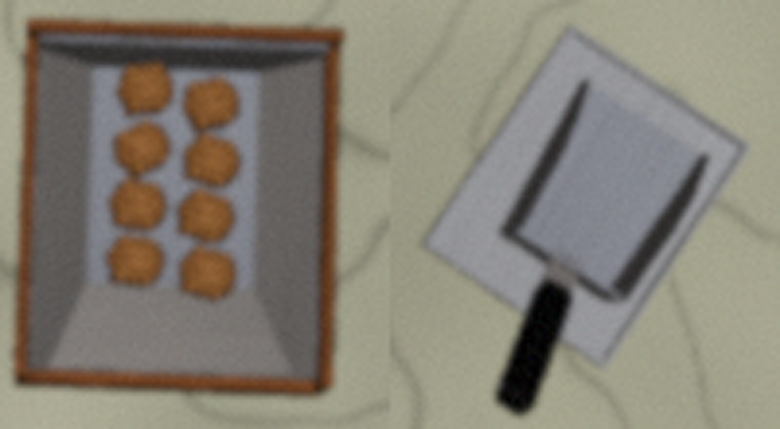

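The crop shows the nuts on the bin's flat floor and the scoop in its tray, handle end at about (515,395). Zero-depth outliers spoilt several fits, so I'll mask those out and refit.

Run:
```python
from h import *
D=np.load("top0.npz"); im,d=D["im"],D["d"]; W=world("top",d); z=np.where((d>0),W[...,2],-1); z=np.where(z<.2,z,-1)
np.set_printoptions(precision=4,suppress=True)
hsv=cv2.cvtColor(im,cv2.COLOR_RGB2HSV)
wood=box((hsv[...,1]>80)&(z>0.03),322,170,412,275); 
n,l,s,c=cv2.connectedComponentsWithStats(wood.astype(np.uint8)); i=1+np.argmax(s[1:,4]); P=W[l==i]
def R(n,p): 
    r=rect(p); print(n,np.round(r[0],1),np.round(r[1],1),round(r[2],1),len(p)); return r
R("bin",P); P2=P[P[:,2]>.06]
# side walls: rotate by yaw candidates; fit lines to left/right walls in z .06-.08
cx=-.11
for nm,sel in (("left",(P[:,1]>-.06)),("right",(P[:,1]<-.16))):
    Q=P[sel&(P[:,2]>.06)&(P[:,0]<.70)&(P[:,0]>.53)]; k=np.polyfit(Q[:,0],Q[:,1],1); print(nm,k,np.polyval(k,.62),np.degrees(np.arctan(k[0])),len(Q))
print("near x",np.percentile(P[P[:,2]<.05][:,0],[2,50]),"far x",np.percentile(P[P[:,2]>.082][:,0],[50,98]))
# tray by colour vs table: low saturation
print("hsv tray",hsv[300,450],hsv[265,500],"table",hsv[340,520],hsv[250,450])
tm=box((hsv[...,1]<35)&(z<.06)&(z>-.5),428,240,532,345)|box(z>.012,428,240,532,345)
tm=cv2.morphologyEx(tm.astype(np.uint8),cv2.MORPH_OPEN,np.ones((3,3)))
n,l,s,c=cv2.connectedComponentsWithStats(tm); i=1+np.argmax(s[1:,4]); cn=cv2.findContours((l==i).astype(np.uint8),0,1)[0][0]
P=W[l==i]; P=P[(P[:,2]<.02)]; R("tray",P)
blk=box((im.max(2)<60)&(z>0.04),445,300,490,350); P=W[blk]; m=P.mean(0); print("handle",m,np.linalg.svd(P-m)[2][0],P.max(0),P.min(0))
Q=P[:,:2]; k=np.linalg.svd(Q-Q.mean(0))[2][0]; print("yaw",np.degrees(np.arctan2(-abs(k[1]),abs(k[0]))))
pw=box((z>0.02)&(z<0.06)&~blk,455,250,520,320); R("panwalls",W[pw])
bw=box(z>0.1,85,210,180,310); print("bowl",cv2.minEnclosingCircle((W[bw][:,:2]*1000).astype(np.float32)),W[bw].max(0))
sc=box((z>0.04)&(z<0.062),80,205,225,350); n,l,s,c=cv2.connectedComponentsWithStats(sc.astype(np.uint8)); R("scale",W[l==1+np.argmax(s[1:,4])])
for nme,q in dict(br=(270,305,370,340,.008),jar=(148,180,190,218,.05),tin=(450,165,500,215,.06),cart=(300,120,375,170,.06),choc=(228,190,318,295,.035)).items():
    mm=box(z>q[4],*q[:4]); print(nme,W[mm].min(0),W[mm].max(0))
```

```text
bin [ 619.9 -113.4] [189.9 213.1] 86.6 1146
left [-0.0639  0.0169] -0.022700507528826408 -3.655853870593345 229
right [-0.062  -0.1656] -0.20408651617533932 -3.5487559798207693 263
near x [0.5103 0.5169] far x [0.7216 0.7293]
hsv tray [115  10 154] [120   5 143] table [ 27  36 165] [ 27  35 161]
tray [ 442.1 -378.1] [143.8 221. ] 53.6 3719
handle [ 0.3694 -0.3312  0.0868] [-0.656   0.448   0.6074] [ 0.4054 -0.3047  0.1146] [ 0.3337 -0.3602  0.0471]
yaw -34.59318165281752
panwalls [ 442.  -380.6] [ 87.6 137.6] 52.5 398
bowl ((540.2501220703125, 420.3510437011719), 85.99542999267578) [0.626  0.5043 0.1172]
scale [495.7 440.1] [277.7 275.6] 38.7 4636
br [ 0.364  -0.1091  0.008 ] [0.4238 0.1135 0.0274]
jar [0.6483 0.3227 0.05  ] [0.7211 0.4012 0.1035]
tin [ 0.6557 -0.4071  0.0601] [ 0.728  -0.3386  0.119 ]
cart [ 0.7678 -0.1302  0.06  ] [0.8436 0.0198 0.1178]
choc [0.4652 0.0048 0.0351] [0.6897 0.204  0.1024]
```

```bash
cat >> h.py <<'E'
from scipy.spatial.transform import Rotation as Rot
GX,GZ=-.119,.081
BIN=np.array([.617,-.113]); BYAW=np.radians(-3.5); BOWL=np.array([.540,.420])
def tool(ref,at,yaw,pitch,a,s=1):
    """TCP pose so that scoop point ref (x,z in scoop frame) is at world `at`; yaw, pitch (nose down +), a = tool lean, degrees"""
    R=Rot.from_euler('ZY',[yaw,pitch],degrees=True); a=np.radians(a)
    y=np.array([np.sin(a),0,-np.cos(a)]); z=np.array([0,s,0.]); x=np.cross(y,z)
    p=np.array(at)+R.apply(np.array([GX-ref[0],0,GZ-ref[1]])-.006*y)
    return p,(R*Rot.from_matrix(np.c_[x,y,z])).as_euler('xyz')
TIP=(.055,0)
def inbin(x,z,y=0):
    c,s=np.cos(BYAW),np.sin(BYAW); return np.array([BIN[0]+c*x-s*y,BIN[1]+s*x+c*y,z])
E
python3 - <<'E'
from h import *
np.set_printoptions(precision=3,suppress=True)
c=camera_info("top"); K=np.array(c["camera_matrix"]); E=np.array(c["extrinsics"])
uv=np.array([[476.2,247.2],[521,278],[485.1,332.8],[439,302]])
p=cv2.undistortPoints(uv.reshape(-1,1,2),K,np.array(c["dist"])).reshape(-1,2); r=np.c_[p,np.ones(4)]@E[:3,:3].T
t=(.01-E[2,3])/r[:,2]; X=E[:3,3]+r*t[:,None]; print("tray corners",X[:,:2],X.mean(0),rect(X))
for s in (1,-1):
  for a in (0,15,30,40,50):
    by=np.degrees(BYAW); P={}
    P['pre']=tool((GX,GZ),(.36,-.325,.16),-34.5,0,a,s); P['grasp']=tool((GX,GZ),(.36,-.325,.084),-34.5,0,a,s)
    P['lift']=tool((GX,GZ),(.36,-.325,.25),-34.5,0,a,s)
    P['in0']=tool(TIP,inbin(-.06,.10),by,32,a,s);P['in1']=tool(TIP,inbin(-.045,.015),by,32,a,s)
    P['in2']=tool(TIP,inbin(.03,.011),by,12,a,s);P['in3']=tool(TIP,inbin(.08,.011),by,0,a,s)
    P['up']=tool(TIP,inbin(.07,.20),by,-18,a,s)
    for w in (38,60):
      for pt in (-18,20,60): P[f'd{w}_{pt}']=tool(TIP,(BOWL[0]-.02,BOWL[1]-.015,.15),w,pt,a,s)
    o=[]
    for k,(pp,rr) in P.items():
        q=ik(pp,rr); o.append(k+":"+("-" if q is None else "ok"))
    print(s,a,' '.join(o))
E
```

```text
tray corners [[ 0.56  -0.384]
 [ 0.483 -0.487]
 [ 0.355 -0.393]
 [ 0.431 -0.288]] [ 0.457 -0.388  0.01 ] ((456.81024169921875, -387.91259765625), (129.6248321533203, 161.601806640625), 53.413516998291016)
1 0 pre:ok grasp:ok lift:ok in0:ok in1:ok in2:ok in3:ok up:ok d38_-18:ok d38_20:ok d38_60:- d60_-18:ok d60_20:ok d60_60:-
1 15 pre:ok grasp:ok lift:ok in0:ok in1:ok in2:ok in3:ok up:ok d38_-18:ok d38_20:ok d38_60:- d60_-18:ok d60_20:ok d60_60:-
1 30 pre:ok grasp:ok lift:ok in0:ok in1:ok in2:ok in3:ok up:ok d38_-18:- d38_20:ok d38_60:- d60_-18:ok d60_20:ok d60_60:-
1 40 pre:ok grasp:- lift:ok in0:ok in1:ok in2:ok in3:ok up:- d38_-18:- d38_20:ok d38_60:ok d60_-18:- d60_20:ok d60_60:ok
1 50 pre:- grasp:- lift:- in0:ok in1:ok in2:ok in3:- up:- d38_-18:- d38_20:ok d38_60:ok d60_-18:- d60_20:ok d60_60:ok
-1 0 pre:ok grasp:ok lift:ok in0:ok in1:ok in2:ok in3:ok up:ok d38_-18:ok d38_20:ok d38_60:- d60_-18:ok d60_20:ok d60_60:-
-1 15 pre:ok grasp:ok lift:ok in0:ok in1:ok in2:ok in3:ok up:ok d38_-18:ok d38_20:ok d38_60:- d60_-18:ok d60_20:ok d60_60:-
-1 30 pre:ok grasp:ok lift:ok in0:ok in1:ok in2:ok in3:ok up:ok d38_-18:- d38_20:ok d38_60:- d60_-18:ok d60_20:ok d60_60:-
-1 40 pre:ok grasp:- lift:ok in0:ok in1:ok in2:ok in3:ok up:- d38_-18:- d38_20:ok d38_60:ok d60_-18:- d60_20:ok d60_60:ok
-1 50 pre:- grasp:- lift:- in0:ok in1:ok in2:ok in3:- up:- d38_-18:- d38_20:ok d38_60:ok d60_-18:- d60_20:ok d60_60:ok
```

Run:
```python
from h import *
np.set_printoptions(precision=2,suppress=True)
by=np.degrees(BYAW)
for a in (20,25,30,35):
  ok=lambda f: [p for p in range(-25,75,5) if ik(*f(p)) is not None]
  rng=lambda l:(l[0],l[-1]) if l else None
  print(a,"grasp",ik(*tool((GX,GZ),(.36,-.325,.084),-34.5,0,a)) is not None,"up",rng(ok(lambda p:tool(TIP,inbin(.07,.18),by,p,a))),
   *[(w,h,rng(ok(lambda p:tool(TIP,(BOWL[0]-.02,BOWL[1]-.015,h),w,p,a)))) for w in (10,38,60,80) for h in (.14,.18)])
for s in (1,-1):
  for p in (tool((GX,GZ),(.36,-.325,.084),-34.5,0,25,s),tool(TIP,inbin(.03,.011),by,12,25,s),tool(TIP,(BOWL[0]-.02,BOWL[1]-.015,.14),60,40,25,s)): print(s,ik(*p))
```

```text
20 grasp True up (-25, 40) (10, 0.14, (-25, 50)) (10, 0.18, (-25, 45)) (38, 0.14, (-15, 45)) (38, 0.18, (-20, 45)) (60, 0.14, (-25, 50)) (60, 0.18, (-15, 45)) (80, 0.14, (-25, 55)) (80, 0.18, (-25, 50))
25 grasp True up (-20, 45) (10, 0.14, (-25, 55)) (10, 0.18, (-25, 50)) (38, 0.14, (-5, 50)) (38, 0.18, (-15, 45)) (60, 0.14, (-25, 50)) (60, 0.18, (-25, 50)) (80, 0.14, (-25, 55)) (80, 0.18, (-25, 55))
30 grasp True up (-15, 50) (10, 0.14, (-25, 55)) (10, 0.18, (-25, 55)) (38, 0.14, (-10, 55)) (38, 0.18, (-10, 50)) (60, 0.14, (-20, 55)) (60, 0.18, (-10, 50)) (80, 0.14, (-25, 60)) (80, 0.18, (-25, 55))
35 grasp True up (-10, 50) (10, 0.14, (-25, 60)) (10, 0.18, (-25, 55)) (38, 0.14, (0, 60)) (38, 0.18, (-5, 55)) (60, 0.14, (-15, 60)) (60, 0.18, (-20, 55)) (80, 0.14, (-25, 65)) (80, 0.18, (-25, 60))
1 [ 1.19  0.36 -0.62  2.38  1.47  0.19  0.19]
1 [-0.38  0.3   0.6   2.21 -0.43  0.49  2.05]
1 [-0.68  0.45 -0.08  1.42  0.11  1.53  1.84]
-1 None
-1 [-0.67  0.4   0.99  2.23 -0.74  0.57 -0.78]
-1 [-1.09  0.47  0.53  1.45 -0.12  1.51 -1.08]
```

Run:
```python
from h import *
np.set_printoptions(precision=3,suppress=True)
p,r=tool((GX,GZ),(.36,-.325,.20),-34.5,0,20)
print(ik(p,r)); reach(p,r); print(get_state()["q"],get_state()["t"])
E_=np.array(camera_info("wrist")["extrinsics"]); im,d=read_camera("wrist"); np.savez("w1.npz",im=im,d=d,E=E_)
cv2.imwrite("pics/w1.png",im[:,:,::-1]); W=world("wrist",d,E_); z=np.where((d>0)&(W[...,2]<.3),W[...,2],-1)
blk=(im.max(2)<60)&(z>.05)&(z<.125)
n,l,s,c=cv2.connectedComponentsWithStats(blk.astype(np.uint8))
for i in range(1,n):
    if s[i,4]>300:
        P=W[l==i]; m=P.mean(0); v=np.linalg.svd(P-m,full_matrices=False)[2][0]; v*=np.sign(v[2]); print(s[i],m,v,P.min(0),P.max(0),"yaw",np.degrees(np.arctan2(-v[1],-v[0])))
```

```text
[ 0.261  0.052  0.403  2.265 -0.087  0.482  1.698]
[ 0.26   0.053  0.402  2.264 -0.087  0.482  1.698] 3.4333
[ 301  149   43   77 2659] [ 0.357 -0.324  0.096] [-0.691  0.469  0.549] [ 0.332 -0.362  0.054] [ 0.406 -0.303  0.113] yaw -34.17721663344854
[ 567  216   73  172 2350] [ 0.638 -0.199  0.064] [0.998 0.036 0.043] [ 0.507 -0.215  0.05 ] [ 0.72  -0.168  0.089] yaw -177.94935587006523
[   0  305  158   81 9794] [ 0.36  -0.575  0.099] [-0.651 -0.759  0.006] [ 0.305 -0.632  0.069] [ 0.408 -0.524  0.125] yaw 49.39652957281529
[424 399  34  47 778] [ 0.661 -0.385  0.089] [ 0.388 -0.869  0.309] [ 0.655 -0.41   0.073] [ 0.685 -0.363  0.106] yaw 114.05028802544145
```

View pics/w1.png

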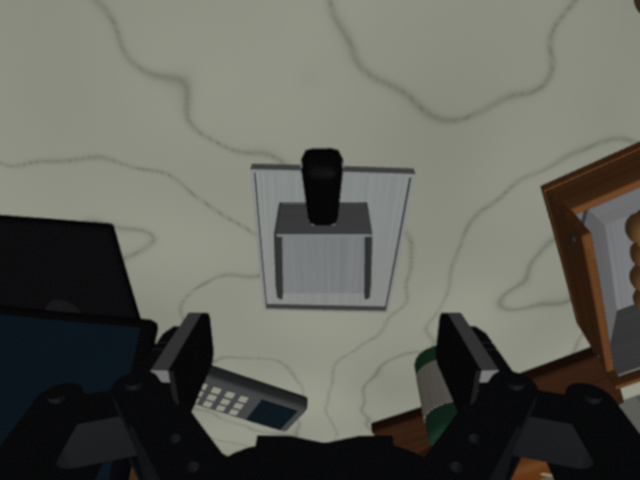

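The wrist view shows the handle at (322,185), centred between the fingers, and its axis agrees with the top view to about 1 mm. Next I grasp and lift.

Run:
```python
from h import *
np.set_printoptions(precision=3,suppress=True)
p,r=tool((GX,GZ),(.36,-.325,.084),-34.3,0,20)
print(movel(p,r,v=.12,force_limit=15)); close_gripper(); s=get_state(); print(s["opening"],s["force"],s["position"],p)
p,r=tool((GX,GZ),(.36,-.325,.20),-34.3,0,20)
movel(p,r,v=.12); s=get_state(); print(s["opening"],s["force"],s["t"],s["q"])
im,d=read_camera("side"); np.savez("s1.npz",im=im,d=d)
W=world("side",d); 
im2,d2=read_camera("top"); np.savez("t1.npz",im=im2,d=d2)
c=np.vstack([im[150:450,300:640],im2[150:450,300:640]] ) if 0 else np.hstack([im[150:450,280:640],im2[150:450,280:640]])
cv2.imwrite("pics/g1.png",c[:,:,::-1])
by=np.degrees(BYAW)
for nm,q in dict(up=tool(TIP,inbin(-.06,.14),by,32,20),i0=tool(TIP,inbin(-.06,.05),by,32,20),i3=tool(TIP,inbin(.08,.011),by,0,20)).items(): print(nm,q,ik(*q))
```

```text
False
0.2497597690388706 [-1.335  0.923  4.225] [ 0.358 -0.324  0.09 ] [ 0.358 -0.324  0.09 ]
0.25315910635002886 [ 0.077 -0.114 -1.815] 6.3167 [ 0.205  0.052  0.463  2.269 -0.098  0.481  1.715]
up (array([ 0.454, -0.103,  0.307]), array([-1.571,  0.209, -0.061])) [-0.193  0.217  0.366  1.782 -0.055  1.366  1.699]
i0 (array([ 0.454, -0.103,  0.217]), array([-1.571,  0.209, -0.061])) [-0.091  0.303  0.25   1.89  -0.059  1.167  1.694]
i3 (array([ 0.521, -0.107,  0.098]), array([-1.571, -0.349, -0.061])) [ 0.024  0.342  0.12   2.246 -0.3    0.217  1.922]
```

View pics/g1.png

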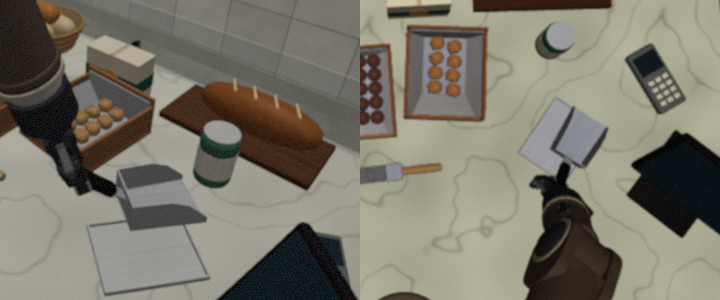

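Scoop is lifted and looks level in both views. Next: measure its in-hand tilt from the top depth, then move over the bin.

Run:
```python
from h import *
np.set_printoptions(precision=4,suppress=True)
D=np.load("t1.npz"); im,d=D["im"],D["d"]; W=world("top",d)
R=Rot.from_euler('z',-34.3,degrees=True); g=np.array([.36,-.325,.20])
L=R.inv().apply((W-g).reshape(-1,3)).reshape(W.shape)+np.array([GX,0,GZ])
m=(d>0)&(abs(L[...,1])<.028)&(L[...,0]>-.04)&(L[...,0]<.048)&(abs(L[...,2])<.03)
P=L[m]; A=np.c_[P[:,:2],np.ones(len(P))]; k=np.linalg.lstsq(A,P[:,2],rcond=None)[0]; print("floor z=ax+by+c",k,len(P),np.degrees(np.arctan(k[:2])))
m2=(d>0)&(abs(L[...,1])<.06)&(L[...,0]>-.07)&(L[...,0]<.09)&(L[...,2]>-.03)&(L[...,2]<.06)
print("extent",np.percentile(L[m2],[1,99],axis=0), rect(L[m2]))
```

```text
floor z=ax+by+c [-0.0132 -0.0017  0.0001] 984 [-0.7586 -0.0947]
extent [[-0.0633 -0.0434 -0.0052]
 [ 0.0551  0.0401  0.0472]] ((-6.302375793457031, -1.2517280578613281), (86.38121795654297, 126.75591278076172), 89.63353729248047)
```

Run:
```python
from h import *
np.set_printoptions(precision=3,suppress=True)
by=np.degrees(BYAW)
reach(*tool(TIP,inbin(-.062,.15),by,33,20)); print(get_state()["q"],get_state()["t"])
for x in (.04,.06,.08):
  print(x,[(z,min([p for p in range(-24,20,2) if ik(*tool((-.055,0),inbin(x-.11,z),by,p,20)) is not None],default=None)) for z in (.014,.03,.05,.08,.12,.16)])
for b in (by-15,by+15):print(b,[(z,min([p for p in range(-24,20,2) if ik(*tool((-.055,0),inbin(.07-.11,z),b,p,20)) is not None],default=None)) for z in (.014,.03,.05,.08,.12,.16)])
```

```text
[-0.197  0.221  0.374  1.754 -0.054  1.408  1.701] 7.45
0.04 [(0.014, -12), (0.03, -14), (0.05, -14), (0.08, -16), (0.12, -12), (0.16, -22)]
0.06 [(0.014, -16), (0.03, -16), (0.05, -18), (0.08, -18), (0.12, -20), (0.16, -24)]
0.08 [(0.014, -20), (0.03, -20), (0.05, -20), (0.08, -22), (0.12, -24), (0.16, -24)]
-18.5 [(0.014, -18), (0.03, -18), (0.05, -18), (0.08, -20), (0.12, -22), (0.16, -24)]
11.5 [(0.014, -24), (0.03, -24), (0.05, -24), (0.08, -24), (0.12, -24), (0.16, -20)]
```

```bash
cat >> h.py <<'E'
BYD=np.degrees(BYAW)
def go(ref,at,yaw,pitch,v=.1,fl=None,a=20):
    p,r=tool(ref,at,yaw,pitch,a)
    try: hit=movel(p,r,v=v,force_limit=fl)
    except Unreachable as e:
        print("unreachable",pitch,np.round(at,3),e); return None
    s=get_state(); print(f"t{s['t']:.1f} p{pitch} hit={hit} F{np.round(s['force'],1)} err{np.round((s['position']-p)*1000,1)} op{s['opening']:.3f} q6 {s['q'][5]:.2f}"); return hit
E
python3 - <<'E'
from h import *
Y=0.0
seq=[(-.062,.05,33,.12),(-.062,.030,33,.06),(-.040,.0165,32,.06),(-.02,.0145,26,.06),(0,.0140,20,.06),(.03,.0135,13.5,.06),(.05,.013,8,.06),(.074,.0125,1,.06)]
for x,z,p,v in seq:
    h=go(TIP,inbin(x,z,Y),BYD,p,v,15)
    if h or h is None: print("stopped at",x); break
im,d=read_camera("top"); im2,d2=read_camera("side")
c=np.hstack([cv2.resize(im[165:285,320:420],None,fx=3.6,fy=3.6),cv2.resize(im2[205:349,285:445],(480,432))])
cv2.imwrite("pics/b1.png",c[:,:,::-1]); cv2.imwrite("pics/b1full.png",im[:,:,::-1])
E
```

```text
t8.4 p33 hit=False F[ 0.4  0.7 -0.5] err[ 0.3 -0.3  0.6] op0.248 q6 1.19
t8.9 p33 hit=False F[-0.1  0.5 -0.6] err[-0.2  0.  -0.3] op0.253 q6 1.15
t9.5 p32 hit=False F[ 0.  -2.  -0.7] err[-0.1 -0.  -0.3] op0.248 q6 1.11
t9.9 p26 hit=False F[-1.1  0.3 -1.7] err[-0.5  0.1  0.4] op0.251 q6 0.97
t10.2 p20 hit=False F[-0.  -0.1 -2. ] err[0.1 0.1 0.4] op0.251 q6 0.81
t10.8 p13.5 hit=False F[ 0.  -0.2 -2.1] err[0.3 0.  0.3] op0.251 q6 0.64
t11.2 p8 hit=False F[-0.7 -0.2 -1.7] err[ 0.  -0.1  0.3] op0.249 q6 0.48
t11.8 p1 hit=False F[-4.6  1.3  0.4] err[-0.9  0.5 -0.3] op0.250 q6 0.26
```

View pics/b1.png

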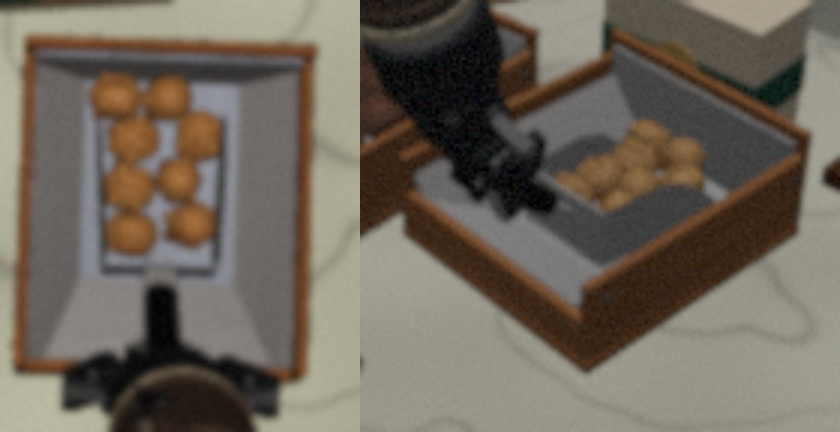

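The top crop shows six nuts inside the pan (between its walls, y 135–240) and two ahead of the lip at y≈95. I'll tilt nose-up in place, then lift.

Run:
```python
from h import *
B=(-.055,0)
xb=.074-.11
for z,p,v in [(.016,-4,.05),(.018,-9,.05),(.022,-13,.05),(.05,-14,.08),(.10,-14,.1),(.15,-14,.1)]:
    for k in (0,3,6):
        h=go(B,inbin(xb,z),BYD,p+k,v)
        if h is not None: break
im,d=read_camera("top"); im2,d2=read_camera("side"); np.savez("t2.npz",im=im,d=d)
c=np.hstack([cv2.resize(im[165:285,320:420],None,fx=3.6,fy=3.6),cv2.resize(im2[145:325,265:465],(480,432))])
cv2.imwrite("pics/b2.png",c[:,:,::-1])
print(get_state()["q"])
```

```text
unreachable -4 [ 0.581 -0.111  0.016] the arm cannot follow that straight line within its joint ranges
t12.1 p-1 hit=False F[-1.3  0.1 -2.8] err[-0.1 -0.1  0. ] op0.248 q6 0.20
unreachable -9 [ 0.581 -0.111  0.018] the arm cannot follow that straight line within its joint ranges
unreachable -6 [ 0.581 -0.111  0.018] the arm cannot follow that straight line within its joint ranges
t12.4 p-3 hit=False F[-1.8  0.7 -2.5] err[ 0.  -0.2  0.1] op0.249 q6 0.14
unreachable -13 [ 0.581 -0.111  0.022] the arm cannot follow that straight line within its joint ranges
unreachable -10 [ 0.581 -0.111  0.022] the arm cannot follow that straight line within its joint ranges
unreachable -7 [ 0.581 -0.111  0.022] the arm cannot follow that straight line within its joint ranges
unreachable -14 [ 0.581 -0.111  0.05 ] the arm cannot follow that straight line within its joint ranges
unreachable -11 [ 0.581 -0.111  0.05 ] the arm cannot follow that straight line within its joint ranges
unreachable -8 [ 0.581 -0.111  0.05 ] the arm cannot follow that straight line within its joint ranges
unreachable -14 [ 0.581 -0.111  0.1  ] the arm cannot follow that straight line within its joint ranges
t13.2 p-11 hit=False F[ 0.8 -0.4 -2. ] err[0.3 0.3 0. ] op0.249 q6 0.13
t13.9 p-14 hit=False F[ 0.5 -0.2 -2.8] err[-0.1  0.3 -0.4] op0.251 q6 0.17
[-0.27317224  0.00830186  0.42722549  2.38114623 -0.32434963  0.1718148
  1.96613917]
```

View pics/b2.png

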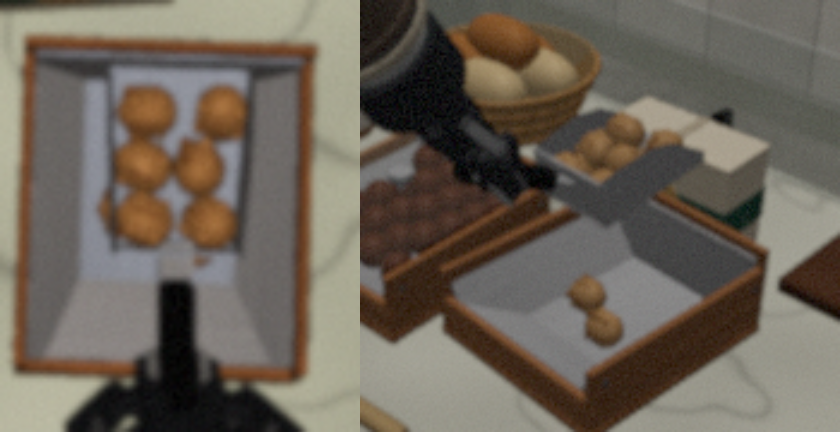

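The top crop shows six nuts held in the pan, and the side view shows two left in the bin. I'll carry the load level to slightly nose-up, over the chocolate bin to the bowl.

Run:
```python
from h import *
def first(cands):
    for c in cands:
        if go(*c) is not None: return True
    return False
O=(0,0)
ok=first([(O,(.63,.12,.185),35,p,.14) for p in (-14,-12,-10,-8)]+[(O,(.60,.12,.185),w,p,.14) for w in (30,50) for p in (-12,-9,-6)])
if ok:
    for w in (70,60,80,50):
        u=np.array([np.cos(np.radians(w)),np.sin(np.radians(w))]); t=BOWL-.04*u
        if first([(TIP,(*t,.175),w,p,.14) for p in (-14,-11,-8)]): print("yaw",w); break
print(get_state()["q"],get_state()["position"])
im,d=read_camera("top"); cv2.imwrite("pics/c1.png",cv2.resize(im[190:360,60:300,::-1],None,fx=3,fy=3))
```

```text
unreachable -14 [0.63  0.12  0.185] the arm cannot follow that straight line within its joint ranges
t15.4 p-12 hit=False F[ 0.1  1.2 -2.5] err[-0.2 -0.5 -0.2] op0.249 q6 0.51
unreachable -14 [0.526 0.382 0.175] the arm cannot follow that straight line within its joint ranges
t19.0 p-11 hit=False F[ 0.1  0.5 -1.4] err[ 0.  -0.1  0. ] op0.249 q6 0.56
yaw 70
[ 0.59373846  0.25012411 -0.92768177  2.13638127 -0.43802128  0.56324541
  2.84569804] [0.46159096 0.2043898  0.2264588 ]
```

View pics/c1.png

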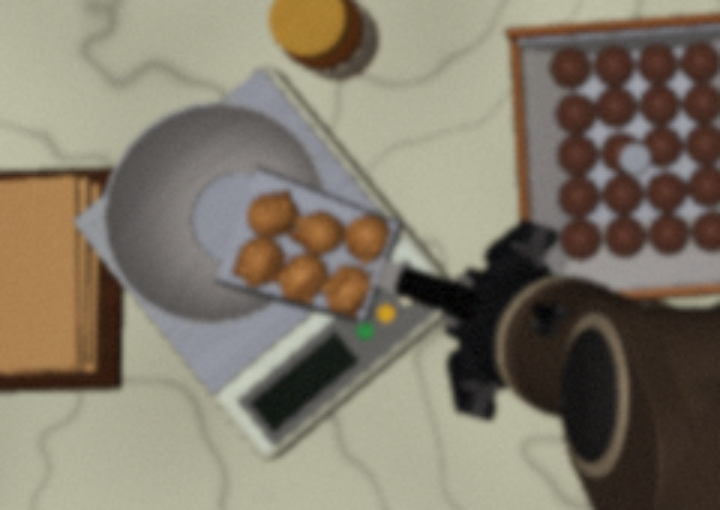

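All six nuts are still in the pan, with the lip over the bowl ((240,225) against the rim centre at (212,212)). I'll pour by pivoting slowly about the lip.

Run:
```python
from h import *
w0=70
for z,p,v in [(.14,-6,.08),(.137,2,.06),(.137,8,.05),(.137,14,.05),(.137,20,.05),(.137,27,.06),(.137,34,.06),(.137,41,.06),(.14,46,.06)]:
    for w in (w0,w0-5,w0-10,w0-15):
        u=np.array([np.cos(np.radians(w)),np.sin(np.radians(w))]); t=BOWL-.04*u
        if go(TIP,(*t,z),w,p,v) is not None: w0=w; break
    else: print("stuck"); break
dwell(.4); print(get_state()["q"])
im,d=read_camera("top"); im2,d2=read_camera("side"); 
cv2.imwrite("pics/d1.png",np.hstack([cv2.resize(im[190:330,60:200],(450,450)),cv2.resize(im2[110:250,130:270],(350,450))])[:,:,::-1])
```

```text
t19.5 p-6 hit=False F[ 0.4 -0.6 -1.9] err[-0.4  0.8  0.1] op0.244 q6 0.56
t20.0 p2 hit=False F[ 0.4 -0.5 -1.6] err[-0.4 -0.3 -0.3] op0.248 q6 0.72
t20.6 p8 hit=False F[ 0.6  0.3 -1.4] err[-0.4 -0.6 -0.8] op0.246 q6 0.86
t21.1 p14 hit=False F[-0.6 -0.8 -0.2] err[-0.3 -0.5 -0.6] op0.248 q6 1.01
t21.7 p20 hit=False F[ 0.2 -0.5 -1.1] err[-0.2 -0.5 -0.6] op0.249 q6 1.15
t22.2 p27 hit=False F[-0.3  0.2 -1.7] err[-0.2 -0.5 -0.6] op0.250 q6 1.33
t22.8 p34 hit=False F[-0.1 -0.4 -0.7] err[-0.1 -0.6 -0.4] op0.247 q6 1.50
t23.4 p41 hit=False F[-0.9  0.1 -1.4] err[ 0.  -0.5 -0.3] op0.249 q6 1.67
t23.8 p46 hit=False F[-0.4  0.1 -1.6] err[ 0.  -0.4 -0.2] op0.249 q6 1.80
[-0.44368132  0.61467287 -0.54532613  1.24907805  0.42279142  1.79950214
  1.82196438]
```

View pics/d1.png

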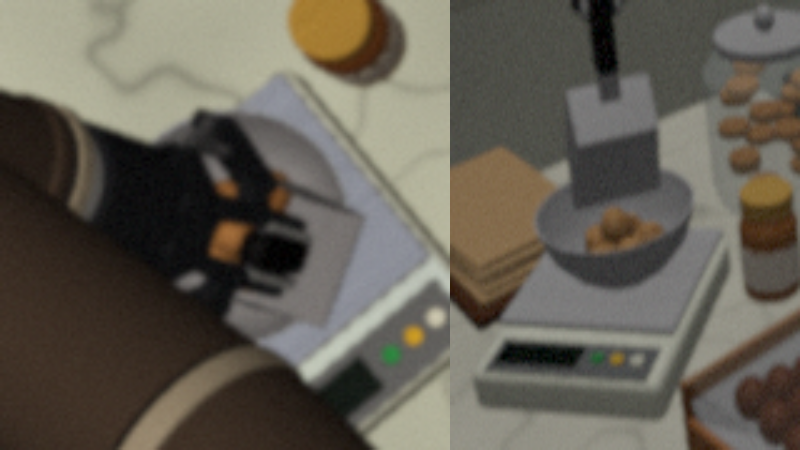

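The side view shows the nuts piled in the bowl, the scoop empty and the bowl standing on the scale. Next: raise, level out, and return to the tray.

Run:
```python
from h import *
u=np.array([np.cos(np.radians(70)),np.sin(np.radians(70))]); t=BOWL-.04*u
for z,p,k in [(.20,40,.04),(.21,15,.06)]: go(TIP,(*(BOWL-k*u),z),70,p,.15)
go((0,0),(.55,.12,.21),35,5,.25)
pre=tool((GX,GZ),(.36,-.325,.21),-34.3,0,20)
reach(*pre); s=get_state(); print(s["t"],s["q"],s["position"]-pre[0])
im,d=read_camera("top"); np.savez("t3.npz",im=im,d=d); cv2.imwrite("pics/e1.png",np.hstack([cv2.resize(im[190:330,60:200],(400,400)),cv2.resize(im[170:350,320:540],(400,327),interpolation=3) if 0 else cv2.resize(im[165:345,360:540],(400,400))])[:,:,::-1])
W=world("top",d)
hsv=cv2.cvtColor(im,cv2.COLOR_RGB2HSV)
bw=box((d>0)&(W[...,2]>.1)&(W[...,2]<.13),85,200,180,310); print("bowl",cv2.minEnclosingCircle((W[bw][:,:2]*1000).astype(np.float32)))
R=Rot.from_euler('z',-34.3,degrees=True); g=np.array([.36,-.325,.21])
L=R.inv().apply((W-g).reshape(-1,3)).reshape(W.shape)+np.array([GX,0,GZ])
m=(d>0)&(abs(L[...,1])<.028)&(L[...,0]>-.04)&(L[...,0]<.048)&(abs(L[...,2])<.03)
P=L[m]; A=np.c_[P[:,:2],np.ones(len(P))]; print("floor",np.round(np.linalg.lstsq(A,P[:,2],rcond=None)[0],4),len(P))
```

```text
t24.8 p40 hit=False F[ 0.8  0.1 -1.2] err[-0.  -0.2 -0.1] op0.247 q6 1.77
t25.6 p15 hit=False F[-0.1  0.5 -1. ] err[-0.   0.8 -0.3] op0.251 q6 1.18
t26.5 p5 hit=False F[ 0.5  0.5 -0.7] err[0.6 2.2 0.5] op0.251 q6 0.90
27.975 [ 0.72176735  0.0545599  -0.0814708   2.22638885 -0.02283178  0.51158091
  1.63392045] [0.0010799  0.00076783 0.00037454]
bowl ((564.7798461914062, 407.1824951171875), 112.09992980957031)
floor [-0.037   0.0035 -0.0018] 1019
```

View pics/e1.png

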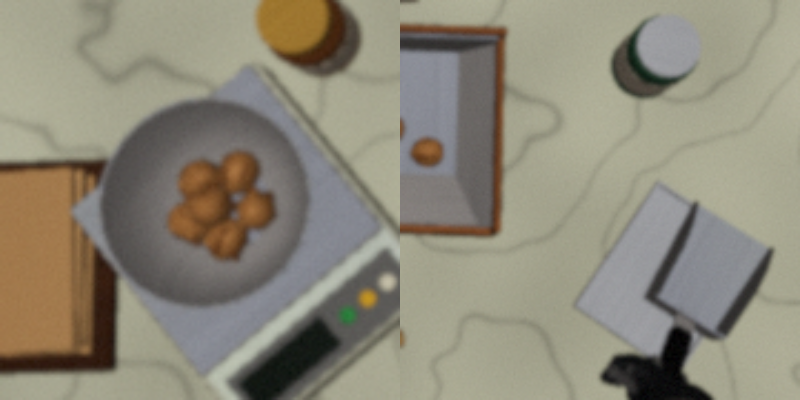

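Six nuts are in the bowl and the bowl hasn't moved. The scoop has pitched about 2° nose-down in the grip, so I'll compensate while lowering.

Run:
```python
from h import *
G=(GX,GZ)
go(G,(.36,-.325,.10),-34.3,-2,.12)
go(G,(.36,-.325,.082),-34.3,-2,.03,5)
open_jaws(); dwell(.3)
s=get_state(); print(s["opening"],s["force"])
go(G,(.36,-.325,.20),-34.3,0,.12)
dwell(.2)
p,r=get_state()["position"],get_state()["eef_rot"]
reach([.33,-.05,.32],[-np.pi/2,0,r[2]]) if ik([.33,-.05,.32],[-np.pi/2,0,r[2]]) is not None else print("no park")
dwell(.3)
im,d=read_camera("top"); np.savez("t4.npz",im=im,d=d); print(get_state()["t"])
W=world("top",d); R=Rot.from_euler('z',-34.3,degrees=True); g=np.array([.36,-.325,.084])
L=R.inv().apply((W-g).reshape(-1,3)).reshape(W.shape)+np.array([GX,0,GZ])
m=(d>0)&(abs(L[...,1])<.028)&(L[...,0]>-.035)&(L[...,0]<.045)&(abs(L[...,2])<.03)
P=L[m]; A=np.c_[P[:,:2],np.ones(len(P))]; print("floor",np.round(np.linalg.lstsq(A,P[:,2],rcond=None)[0],4),len(P))
mw=(d>0)&(abs(L[...,1])<.06)&(L[...,0]>-.08)&(L[...,0]<.08)&(L[...,2]>.012)&(L[...,2]<.055); print("walls",rect(L[mw]))
cv2.imwrite("pics/f1.png",np.hstack([im[165:345,60:420],im[165:345,420:540]])[:,:,::-1].repeat(1,0)); cv2.imwrite("pics/f1.png",cv2.resize(im[110:350,60:540,::-1],None,fx=1.65,fy=1.65))
```

```text
t29.1 p-2 hit=False F[ 0.2 -0.1 -1.2] err[ 0.4 -0.2  0.5] op0.247 q6 0.14
unreachable -2 [ 0.36  -0.325  0.082] the arm cannot follow that straight line within its joint ranges
1.0032536579221194 [-0.13524628  0.31806497 -0.24956575]
t31.0 p0 hit=False F[-0.7 -0.5  0.4] err[-0.4  0.3 -0.7] op0.997 q6 0.48
32.7167
floor [-0.0036 -0.0025  0.0018] 767
walls ((2.1260147094726562, -3.4765472412109375), (153.3853759765625, 93.33260345458984), 7.684038162231445)
```

View pics/f1.png

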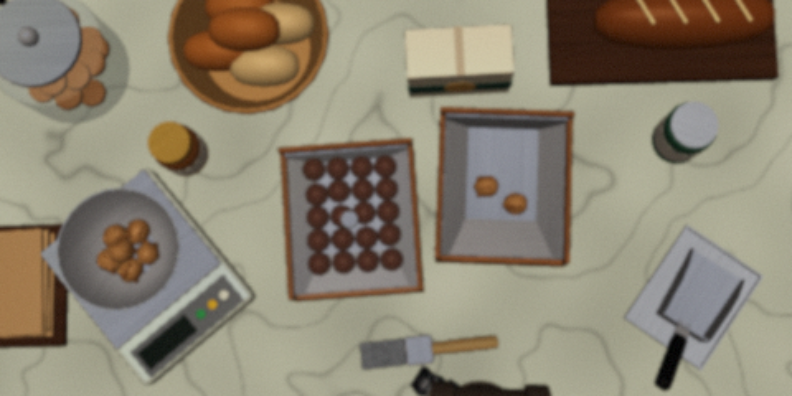

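The scoop lies flat (slope under 0.3°, at tray-floor height) and well inside the tray. Six nuts are in the bowl and two in the bin, and the bystanders are in place, so I'm handing in.

```bash
python3 -c "
from station import *
s=get_state(); print(s['t'],s['force'],s['joint_vel'].max()); hand_in()"
```

```text
32.7167 [ 0.60232913  0.06208588 -0.21456468] 0.0024775762048500917
the job is handed in; nothing more can be done
```

I scooped six walnuts in one pass and tipped them all into the bowl. The scoop then went back in its tray and I handed the job in at about 33 s; there was no verdict to read.

**Last checks, from the final top picture:**
- **Nuts:** six in the bowl, two in the walnut bin, and none seen anywhere else.
- **Scoop:** flat in the tray, open side up. Its floor slope is about 0.2° and its height matches the tray floor. By eye its centre is roughly 1–1.5 cm from the tray's centre, inside the 40 mm allowed.
- **Bowl and bystanders:** the bowl stands on the scale, and the jar, tin, carton and brush look unmoved by eye. I did not measure any of these at the end.
- **Robot:** parked clear, touching nothing.

**What failed or disagreed:**
- **Lowering into the tray:** the last 18 mm were out of joint range, and my script opened the jaws anyway. The scoop dropped about 15 mm into the tray but landed flat.
- **Lifting from the bin:** several of the steeper nose-up steps were also out of range, so I used shallower tilts. No nut was lost.
- **Slip in the grip:** the scoop pitched about 2° nose-down in the fingers during the run.
- **Spoilt fits:** the last bowl-circle fit gave a 112 mm radius for an 85 mm bowl, so I discarded it. The final scoop-wall outline was also unreliable. I relied on the picture for both.

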